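Slide a framed filter along the fence into the corner nest of the inspection light stage

ROBOT

A 6-joint arm with a two-finger parallel gripper is mounted at the origin on the work surface. World frame = base frame: x ahead of the robot, y to its left, z up, the work surface at z = 0. Lengths are in m, angles in rad, forces in N, time in s.
With the tool pointing down it reaches from about 0.35 to 0.85 m from the base axis. Payload 8.1 kg.
Tool frame: the origin (TCP) lies midway between the tips of the shut fingers; the grasp point (between the pads) lies 19 mm behind it; x points along the fingers, y is the direction in which the jaws open and shut, and the axes are right-handed (so a half turn about x gives the same grasp; the last joint's range is limited). The gripper opens to 93 mm and grips with 3 to 60 N. Pads are 15 mm wide; open, the fingers measure 128 mm over their backs; the gripper's body (75 mm by 188 mm) begins 65 mm behind the grasp point.
Start: joints at [-1.344, 0.13, 1.488, -0, 1.523, -0.085], TCP at [0.184, -0.571, 0.219] pointing down, gripper open.
Joint ranges: [-2.96, 2.96], [-0.89, 2.26], [0.02, 2.5], [-1.34, 4.48], [0, 2.73], [-2.66, 2.66]. Speed limits (rad/s): [2.39, 2.39, 2.79, 3.14, 3.14, 3.14].

INTERFACE

Orientations are given as a rotation vector (axis times angle).
In Python, from plant import ctrl gives the robot as it stands.
- The arm moves only by the shell command python3 -m inch 'ROWS' [OPENING] [FORCE]. ROWS is a JSON object of lists of equal length, an entry for each row: "slide": the shift along the tool's x, y, z in m, a list of three; "dr": the turn, a rotation vector about the tool's x, y, z in degrees, a list of three. A call has 1 to 12 rows; each row is the pose to reach, as a shift and turn from the pose commanded when the call began, along the tool's axes at that moment; what a row does not reach only later rows make up. A row lasts 1/12 s, in which the tool goes at most 41.7 mm and 7.16 degrees, less where a joint would pass 70% of its speed; a pose out of reach is approached as far as the arm can. A call with a gripper value outside its range is refused whole. OPENING is the opening in per cent of the stroke, from 0 (shut) to 100 (fully open), set as the call begins (- or left out, the last holds). The fingers move at their own pace and stop on an object; FORCE is the grip in N (left out, the last holds). Time passes only in rows, so rows that repeat a pose let the fingers close. It gives the time, the measured TCP pose, the force and the opening at its end, in the units of the state.
- ctrl.get_obs(): the state, without advancing time (a new reading comes with each control period).
- ctrl.grab_frame(name): name is "scene" or "side" or "wrist"; returns the picture (400x640x3 uint8, red, green, blue); there is no depth.
- ctrl.camera_info(name): a dict with "fx", "fy", "cx", "cy" (pixels), "distortion" ([k1, k2, p1, p2, k3] as OpenCV has them; the pictures are not rectified), "cam_to_world" (4x4, takes a point from camera to world coordinates). Camera axes: x right, y down, z forward; pixel columns grow to the right and rows downward; lengths in m; the calibration is good to about 2 mm. A picture is of the moment at which its call begins: read the wrist's pose just before it. camera_info takes no time and is no camera call; for the wrist camera it gives the pose at the moment of the call.
- ctrl.finish_job(): hands the job in, once; it reports no verdict.
The state is a dict: "clock": time; "joint_pos": joint angles; "qd": joint speeds; "tau": joint torques, N m; "tool_pos": TCP position; "tcp_rot": TCP orientation; "ft_force": force on the tool from outside, world axes, zero at the start; "ft_torque": the same for the moment, N m; "finger_gap": finger opening in m.
Only numpy, scipy, OpenCV 4.12 (cv2) and the standard library are available. Lean on these libraries where they do the work, as an engineer would, in place of code of your own. Each camera call takes 0.05 s, during which the arm holds its last target.

TASK

On the inspection light stage lies a square filter in a black frame. Without lifting it, push it with the fingertips flat against the long fence where it lies, then slide it along, keeping it against the fence, past the short guide and fully home into the lit corner nest, touching both the fence and the end stop. Touch it only on its frame, never on the glass, leave everything else where it stands, and draw the hand away at the end.

Things in the scene. Friction and masses are not known exactly. Their poses are not given: they have to be found in the camera images.
- stage: Inspection light stage, fixed: aluminium plate 200 x 340 mm, 20 mm thick, top level, at a varying place and yaw. Origin: centre of its underside. Stage x points from its near edge to the fence, stage y along the fence to the end stop, z up. Fence, end stop and guide are black bars standing 12 mm above its top and form the nest, a slot 54 mm wide with a lit round window in its floor.
- fence (a point): Middle of the fence's inner face at the foot: stage x = +65 mm, y = 0, z = +20 mm (stage's top). The fence is straight along stage y, 330 mm long, 16 mm wide, 12 mm high; its inner face looks to stage -x.
- guide (a point): Middle of the short guide's inner face at the foot: stage x = +11 mm, y = +120.5 mm. The guide, 12 mm thick, runs parallel to the fence from the end stop back to y = +111 mm; its mouth flares away from the fence, back to about x = 0, y = +98 mm. A seated frame sticks 30 mm out of it: its trailing edge (y = +80 mm) and trailing near corner stay free to push.
- filter: The square filter: a black frame 50 x 50 mm, 12 mm thick, lying flat and loose on the stage's top, glass facing up, about 65 g, at a varying place and yaw on the half of the stage away from the nest, its centre 55 to 80 mm from the fence face. Origin: centre of its underside; x and y axes along its sides, z up. A plain block to push: it slides with ordinary friction.
- filter_center (a point): Centre of the square filter, half-way up (6 mm above the stage's top while it lies flat).
- glass: The filter's round glass, 36 mm across, set 4.5 mm below the top of the frame; origin on the frame's underside at its centre. Not to be touched.
- nest (a point): Where the centre of the filter's underside lies when it is fully home in the corner: on the stage's top, stage x = +40 mm, y = +105 mm, z = +20 mm.
- corner (a point): The inner corner where fence and end stop meet, at the stage's top: stage x = +65 mm, y = +130 mm, z = +20 mm. The end stop's straight inner face runs from here along stage -x to x = -7 mm; it is 16 mm thick, 12 mm high.
- lens_cell: Bystander on the stage: round black lens cell, 44 mm across, 14 mm high, loose, standing on the near part of the stage towards the nest end, clear of the fence lane. Origin: centre of its underside.
- loupe: Bystander on the bench: stand loupe with a clear skirt and black head, 42 mm across, 50 mm high. Origin: centre of its underside.
- post_holder: Bystander on the bench: black post holder on a 50 x 50 mm foot, 65 mm high, with a steel thumbscrew. Origin: centre of its underside.
- slot_block: Bystander on the bench: round aluminium block, 60 mm across, 50 mm high, with a slot across its top. Origin: centre of its underside.
- bottle: Bystander on the bench: amber bottle, 38 mm across, 85 mm high. Origin: centre of its underside.
- driver: Bystander on the bench beyond the stage: screwdriver, 150 mm long, lying on the bench.
- glass_block: Bystander on the bench beyond the stage: clear glass cube, 28 x 28 x 30 mm. Origin: centre of its underside.
Not all that is in view belongs to the job. Leave any purple look-alike of the filter alone.

How it is judged:
On the way, in this order (a step that is already met when the one before it is completed fails the run):
1. the filter is pushed flat against the fence, short of the nest (x of filter_center in the frame of stage above 0.0375 m and (angle between the x axis of filter and the x axis of stage, either way round below 0.06 rad or angle between the x axis of filter and the y axis of stage, either way round below 0.06 rad) and y of filter_center in the frame of stage below 0.06 m), for 0.1 s.
2. the filter has slid along the fence into the nest, home against the end stop (x of filter_center in the frame of stage above 0.0375 m and (angle between the x axis of filter and the x axis of stage, either way round below 0.06 rad or angle between the x axis of filter and the y axis of stage, either way round below 0.06 rad) and y of filter_center in the frame of stage above 0.1025 m and z of filter_center in the frame of stage below 0.029 m), for 0.2 s.
At the end, for the whole second after the job is handed in: The filter lies flat and at rest on the stage in the corner nest, square to the fence within 0.06 rad, within 2.5 mm of the fence and within 2.5 mm of the end stop (all of step 2 and angle between filter's own z axis and vertical below 0.05 rad and linear speed of filter below 0.01 m/s); the robot touches nothing.
It fails at once if the filter is lifted more than 4 mm off the stage or tipped (z of filter_center in the frame of stage above 0.03 m or angle between filter's own z axis and vertical above 0.15 rad).
It fails at once if the glass of the filter is touched (contact force between the fingers and glass above 0.3 N).
It fails at once if the filter is more than 6 mm off the fence on its way along it to the nest (past stage y = +10 mm) (y of filter_center in the frame of stage above 0.01 m and x of filter_center in the frame of stage below 0.034 m).
It fails at once if another thing is moved by more than 10 mm (distance of any of lens_cell, loupe, post_holder, slot_block, bottle, driver, glass_block from where it was at the start of the episode above 0.01 m).
It also fails if it takes over 58 s, if anything falls off the work surface, if the arm or the gripper's body presses on something with over 40 N, if the wrist force passes 120 N, or if a joint passes its speed limit or range.

## Working session

There is one attempt and no reset: what is moved stays moved. The work goes in short steps, Python scripts to look and compute and a shell command to move; the robot and the scene stay as the last step left them, time stands still between calls to the robot, and variables do not carry over. Pictures are saved under pics/ and viewed, and the job is handed in when it is done.

```bash
ls; mkdir -p pics; python3 - <<'E'
from plant import ctrl
import cv2, numpy as np
o=ctrl.get_obs();print(o)
for n in ("scene","side","wrist"):
    c=ctrl.camera_info(n);print(n,c)
    f=ctrl.grab_frame(n);cv2.imwrite(f"pics/{n}0.png",f[:,:,::-1])
E
```

```text
pics
{'clock': 0.0, 'joint_pos': array([-1.34439991e+00,  1.31171985e-01,  1.48924263e+00, -3.84245929e-05,
        1.52300188e+00, -8.54207558e-02]), 'qd': array([ 1.12864544e-04,  6.02120975e-04,  2.14519649e-03,  1.28570818e-03,
       -1.10589143e-03,  9.38252689e-05]), 'tau': array([-1.08967934e-04, -5.59834528e+01, -4.91760957e+01,  7.65342289e-02,
        3.49036662e-02, -1.55046887e-04]), 'tool_pos': array([ 0.18394295, -0.57052173,  0.21760112]), 'tcp_rot': array([ 2.05379369,  0.32474175, -2.05414037]), 'ft_force': array([ 0.0841774 ,  0.65276822, -0.45787963]), 'ft_torque': array([ 0.02873642,  0.05127059, -0.0110806 ]), 'finger_gap': 0.09278651904498086}
scene {'fx': 394.915874497097, 'fy': 394.915874497097, 'cx': 320.0350351446859, 'cy': 200.07019229870244, 'distortion': array([-0.02337286,  0.        ,  0.        ,  0.        ,  0.        ]), 'cam_to_world': array([[ 0.11515802,  0.79830316, -0.59114355,  1.24345   ],
       [ 0.99325876, -0.08459813,  0.07924769, -0.07816637],
       [ 0.01325404, -0.59628451, -0.80266376,  0.96604045],
       [ 0.        ,  0.        
[... 241 characters left out ...]
ay([[ 0.98824702, -0.11231482,  0.10369769,  0.44166549],
       [-0.15266133, -0.76016553,  0.63154009, -0.8472784 ],
       [ 0.0078961 , -0.63994824, -0.76837745,  1.05792878],
       [ 0.        ,  0.        ,  0.        ,  1.        ]])}
wrist {'fx': 291.2245968964158, 'fy': 291.2245968964158, 'cx': 315.3717400438976, 'cy': 196.80396231253656, 'distortion': array([-0.03013166,  0.        ,  0.        ,  0.        ,  0.        ]), 'cam_to_world': array([[ 0.30702512, -0.91500851, -0.26171551,  0.25611965],
       [-0.95169826, -0.29589445, -0.08195666, -0.54947761],
       [-0.00244913,  0.27423695, -0.96165903,  0.38472535],
       [ 0.        ,  0.        ,  0.        ,  1.        ]])}
```

View pics/scene0.png

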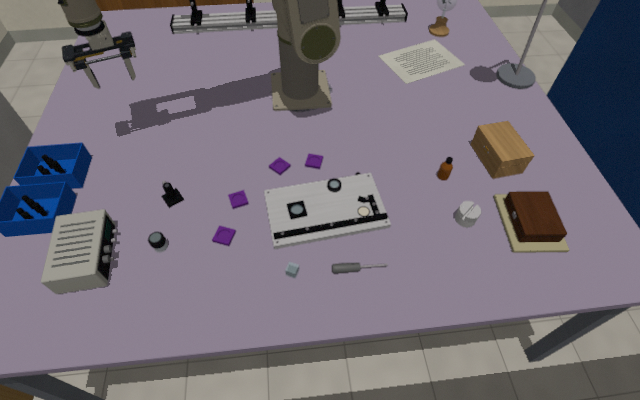

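View pics/side0.png

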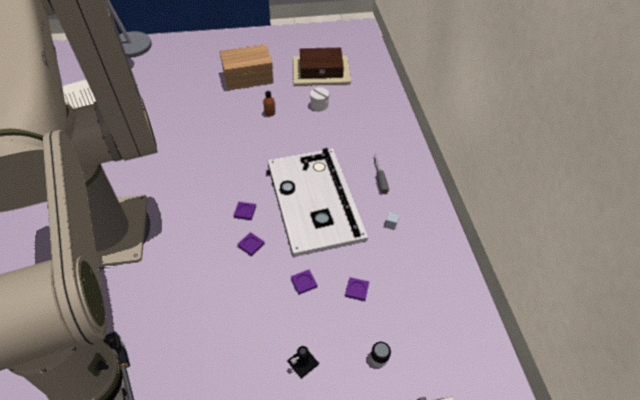

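View pics/wrist0.png

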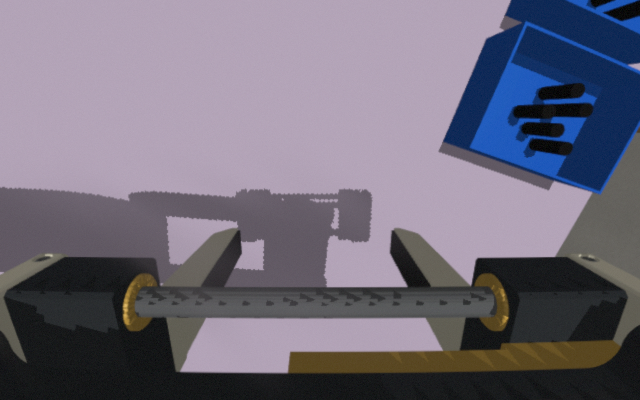

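```bash
python3 - <<'E'
import cv2
a=cv2.imread("pics/scene0.png")[165:255,255:400];cv2.imwrite("pics/sc.png",cv2.resize(a,None,fx=5.5,fy=5.5,interpolation=cv2.INTER_CUBIC))
a=cv2.imread("pics/side0.png")[140:260,255:380];cv2.imwrite("pics/si.png",cv2.resize(a,None,fx=5,fy=5,interpolation=cv2.INTER_CUBIC))
E
```

```text
(no output)
```

View pics/sc.png

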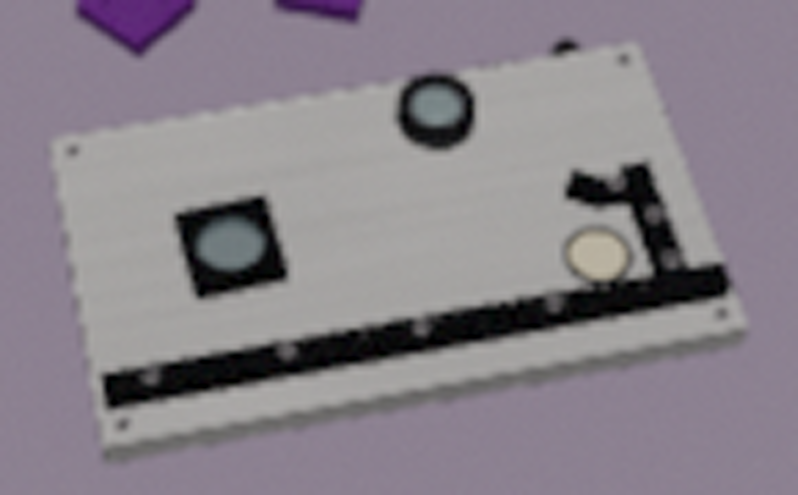

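View pics/si.png

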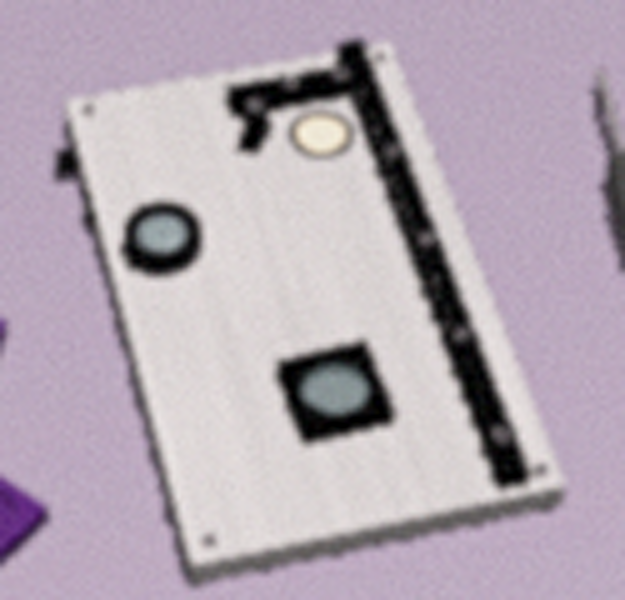

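```bash
cat > h.py <<'E'
import cv2, numpy as np
from plant import ctrl
def px2w(n,uv,z,ci=None):
    c=ci or ctrl.camera_info(n)
    K=np.array([[c['fx'],0,c['cx']],[0,c['fy'],c['cy']],[0,0,1]])
    p=cv2.undistortPoints(np.array(uv,float).reshape(-1,1,2),K,c['distortion']).reshape(-1,2)
    T=c['cam_to_world'];d=np.c_[p,np.ones(len(p))]@T[:3,:3].T;o=T[:3,3]
    return (o+d*((z-o[2])/d[:,2])[:,None])[:,:2]
def w2px(n,P,ci=None):
    c=ci or ctrl.camera_info(n)
    K=np.array([[c['fx'],0,c['cx']],[0,c['fy'],c['cy']],[0,0,1]])
    T=np.linalg.inv(c['cam_to_world']);P=np.array(P,float).reshape(-1,3)
    r,_=cv2.Rodrigues(T[:3,:3]);return cv2.projectPoints(P,r,T[:3,3],K,c['distortion'])[0].reshape(-1,2)
def rigid(A,B): # B ~ R A + t
    a=A.mean(0);b=B.mean(0);M=(B-b).T@(A-a);th=np.arctan2(M[1,0]-M[0,1],M[0,0]+M[1,1])
    R=np.array([[np.cos(th),-np.sin(th)],[np.sin(th),np.cos(th)]]);t=b-R@a
    return th,R,t,np.linalg.norm(B-(A@R.T+t),axis=1)
E
cat > m0.py <<'E'
from h import *
S=np.array([[-.1,-.17],[-.1,.17],[.1,.17],[.1,-.17]])
F=np.array([[-1,-1],[-1,1],[1,1],[1,-1]])*.025
d={'scene':(5.5,(255,165),[(52,143),(638,45),(747,332),(103,452)],[(177,213),(266,198),(287,277),(199,297)],(437,103)),
'side':(5,(255,140),[(192,570),(68,100),(390,45),(563,490)],[(306,440),(278,363),(366,343),(393,418)],(162,235))}
for n,(s,o,a,f,l) in d.items():
    W=px2w(n,np.array(a)/s+o,.02);th,R,t,e=rigid(S,W);print(n,'stage',th,t,e*1e3)
    W=px2w(n,np.array(f)/s+o,.032);tf,_,tt,e=rigid(F,W);print(' filter rel yaw',tf-th,'stage pos',R.T@(tt-t),e*1e3,'world',tt)
    print(' lens',R.T@(px2w(n,np.array([l])/s+o,.034)[0]-t))
E
python3 m0.py
```

```text
scene stage 0.10349474489249957 [0.57605809 0.02889938] [2.3136691  0.5515604  2.2066535  0.48228581]
 filter rel yaw 0.027602008760730906 stage pos [-0.00187555 -0.08469241] [2.83129426 1.54577166 1.93773532 3.08505426] world [ 0.58294215 -0.05553362]
 lens [-0.07172952  0.04325067]
side stage 0.097913709972375 [0.56985952 0.02373376] [1.72852905 1.77020986 1.49489329 1.70174799]
 filter rel yaw 0.03662249252969729 stage pos [-0.00192835 -0.08668976] [2.07417896 1.51239071 1.39987428 1.61448322] world [ 0.57641497 -0.06272929]
 lens [-0.06856568  0.04102965]
```

```bash
cat > mv.py <<'E'
from h import *
from scipy.spatial.transform import Rotation as R_
# tool->target: world pos p, tool y axis yaw angle (world), tool x down
def plan(p,yaw):
    o=ctrl.get_obs();R=R_.from_rotvec(o['tcp_rot']);M=R.as_matrix()
    best=None
    for k in (0,np.pi):
        y=np.array([np.cos(yaw+k),np.sin(yaw+k),0]);x=np.array([0,0,-1.]);T=np.c_[x,y,np.cross(x,y)]
        r=R_.from_matrix(M.T@T).as_rotvec(degrees=True)
        if best is None or np.linalg.norm(r)<np.linalg.norm(best): best=r
    s=M.T@(np.array(p)-o['tool_pos'])
    print('t',round(float(o['clock']),2),'slide mm',np.round(s*1e3,1),'dr',np.round(best,2),'gap',o['finger_gap'],'F',np.round(o['ft_force'],2))
E
python3 - <<'E'
from mv import *
o=ctrl.get_obs();M=R_.from_rotvec(o['tcp_rot']).as_matrix();print(M.round(3))
T=ctrl.camera_info('wrist')['cam_to_world'];print('cam in tool',(M.T@(T[:3,3]-o['tool_pos'])).round(3),(M.T@T[:3,2]).round(3))
plan([.515,-.067,.2],np.pi/2+.1)
E
```

```text
[[-0.     0.307 -0.952]
 [ 0.001 -0.952 -0.307]
 [-1.    -0.001 -0.   ]]
cam in tool [-0.167  0.002 -0.075] [ 0.962 -0.001  0.274]
t 0.15 slide mm [  18.4 -377.8 -469.6] dr [12.13  0.    0.08] gap 0.09328716783683008 F [0.48 0.18 0.75]
```

```bash
python3 -m inch '{"slide":[[0,-30,-38],[0,-60,-75],[0,-90,-112],[0,-120,-150],[0,-150,-187],[0,-180,-224],[0,-210,-261],[0,-235,-293],[0,-260,-325],[0,-285,-355],[0,-310,-386],[0,-330,-411]],"dr":[[2,0,0],[4,0,0],[6,0,0],[8,0,0],[10,0,0],[12.1,0,0],[12.1,0,0],[12.1,0,0],[12.1,0,0],[12.1,0,0],[12.1,0,0],[12.1,0,0]]}' 0 20; python3 -c "
from mv import *
plan([.515,-.067,.2],np.pi/2+.1)"
```

```text
clock: 1.15
tool_pos: [0.4602, -0.1518, 0.2186]
tcp_rot: [2.17, 0.109, -2.17]
ft_force: [-0.0, -0.9, 0.0]
finger_gap: 0.0171
t 1.15 slide mm [ 18.6 -78.9 -63.1] dr [ 0.03 -0.01 -0.01] gap 0.017120374650140067 F [-0.04 -0.9   0.04]
```

That call used mm where the interface takes metres. The per-row clipping kept it safe, and I'll use metres from here.

```bash
python3 -m inch '{"slide":[[0.006,-0.026,-0.021],[0.012,-0.052,-0.042],[0.018,-0.079,-0.063],[0.018,-0.079,-0.063],[0.018,-0.079,-0.063]],"dr":[[0,0,0],[0,0,0],[0,0,0],[0,0,0],[0,0,0]]}' 0; python3 -c "
from mv import *
plan([.515,-.067,.2],np.pi/2+.1)
c=ctrl.camera_info('wrist');np.save('c1.npy',c,allow_pickle=True)
cv2.imwrite('pics/w1.png',ctrl.grab_frame('wrist')[:,:,::-1])"
```

```text
clock: 1.57
tool_pos: [0.5142, -0.0672, 0.1997]
tcp_rot: [2.166, 0.113, -2.17]
ft_force: [-0.7, -0.5, 0.2]
finger_gap: 0.0008
t 1.57 slide mm [-0.3 -0.1 -0.8] dr [0.23 0.11 0.03] gap 0.0007529482522550975 F [-0.66 -0.52  0.17]
```

View pics/w1.png

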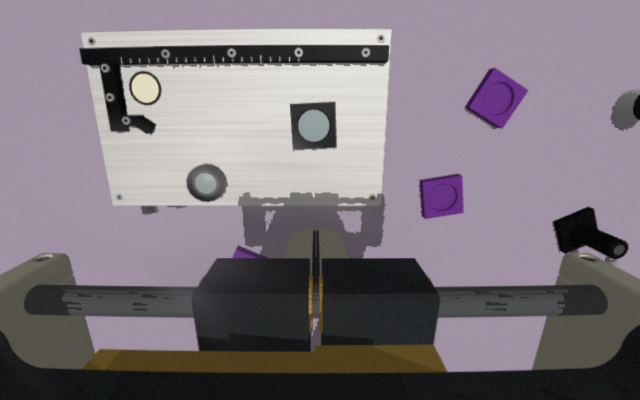

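```bash
python3 - <<'E'
import cv2
a=cv2.imread("pics/w1.png")
for i,(x,y) in enumerate([(70,20),(240,20)]):
    c=a[y:y+195,x:x+(160)];cv2.imwrite(f"pics/w1_{i}.png",cv2.resize(c,None,fx=3,fy=3,interpolation=cv2.INTER_CUBIC))
E
```

```text
(no output)
```

View pics/w1_0.png

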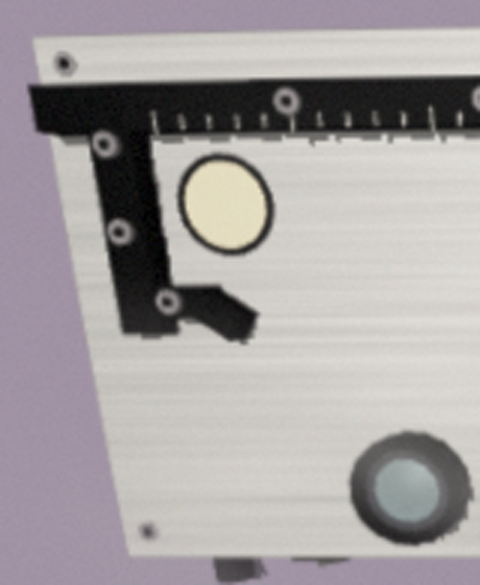

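View pics/w1_1.png

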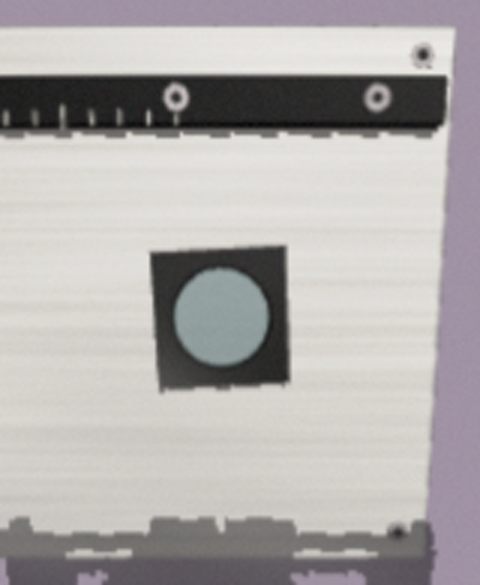

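```bash
cat > m1.py <<'E'
from h import *
c=np.load('c1.npy',allow_pickle=True).item()
q=lambda l,i:(np.array(l)+.5)/3-.5+[(70,20),(240,20)][i]
a=np.r_[q([(427,555)],1),q([(131,555),(33,38)],0),q([(455,28)],1)]
S=np.array([[-.1,-.17],[-.1,.17],[.1,.17],[.1,-.17]])
F=np.array([[-1,-1],[-1,1],[1,1],[1,-1]])*.025
W=px2w(0,a,.02,c);th,R,t,e=rigid(S,W);print('stage',th,t,e*1e3)
print((W-t)@R*1e3)
W=px2w(0,q([(289,381),(160,391),(150,252),(286,246)],1),.032,c);tf,_,tt,e=rigid(F,W);print('filter rel',tf-th,R.T@(tt-t),e*1e3,'w',tt)
print((W-t)@R*1e3)
print('glass ctr',(px2w(0,q([(222,316)],1),.0275,c)-t)@R)
print('lens',(px2w(0,q([(410,488)],0),.034,c)-t)@R, 'window',(px2w(0,q([(226,204)],0),.02,c)-t)@R)
E
python3 m1.py
```

```text
stage 0.10638437081102425 [0.56974979 0.02457555] [0.94140675 1.51793347 0.83030256 1.84156763]
[[ -99.07873628 -170.19370037]
 [ -98.66221296  169.28274979]
 [  99.19806624  169.78481497]
 [  98.542883   -168.87386439]]
filter rel 0.050910140105649704 [-0.00274301 -0.08495675] [0.83268989 0.59899096 0.35807406 0.31465394] w [ 0.57604331 -0.06019215]
[[ -25.83586111 -110.62184418]
 [ -29.52677174  -61.51216499]
 [  21.20132854  -58.97432158]
 [  23.18925525 -108.71865835]]
glass ctr [[-0.00189602 -0.0852171 ]]
lens [[-0.06675406  0.04131892]] window [[0.04037136 0.10596037]]
```

```bash
cat >> mv.py <<'E'
t0=np.array([.5700,.0246]);th=.105
Rs=np.array([[np.cos(th),-np.sin(th)],[np.sin(th),np.cos(th)]])
def splan(x,y,z,yaw=np.pi/2): # stage mm
    o=ctrl.get_obs();print('now stage mm',(Rs.T@(o['tool_pos'][:2]-t0)*1e3).round(1),'z',(o['tool_pos'][2]*1e3).round(1),'Fstage',(Rs.T@o['ft_force'][:2]).round(1),o['ft_force'][2].round(1))
    plan(list(t0+Rs@[x/1e3,y/1e3])+[z/1e3],yaw+th)
E
python3 -c "
from mv import *
splan(-60,-85,25)"
```

```text
now stage mm [-65.4 -86.7] z 200.1 Fstage [-1.7  0.4] 0.7
t 1.62 slide mm [175.1  -1.7  -5.7] dr [-0.15  0.08 -0.  ] gap 0.0007193353612836109 F [-1.68  0.17  0.74]
```

```bash
python3 -m inch '{"slide":[[0.03,-0.002,-0.003],[0.07,-0.002,-0.003],[0.105,-0.002,-0.003],[0.135,-0.002,-0.003],[0.155,-0.002,-0.003],[0.168,-0.002,-0.003],[0.175,-0.002,-0.003],[0.175,-0.002,-0.003],[0.175,-0.002,-0.003]],"dr":[[0,0,0],[0,0,0],[0,0,0],[0,0,0],[0,0,0],[0,0,0],[0,0,0],[0,0,0],[0,0,0]]}' 0; python3 -c "
from mv import *
splan(7.5,-85,25)
c=ctrl.camera_info('wrist');np.save('c2.npy',c,allow_pickle=True)
cv2.imwrite('pics/w2.png',ctrl.grab_frame('wrist')[:,:,::-1])"
```

```text
clock: 2.37
tool_pos: [0.5172, -0.0675, 0.0263]
tcp_rot: [2.171, 0.108, -2.17]
ft_force: [0.6, 0.3, 0.5]
finger_gap: 0.0003
now stage mm [-62.1 -86.1] z 26.3 Fstage [0.6 0.3] 0.5
t 2.37 slide mm [  1.4  -1.5 -69.6] dr [-0.32 -0.02 -0.02] gap 0.0002624017466674145 F [0.58 0.33 0.47]
```

View pics/w2.png

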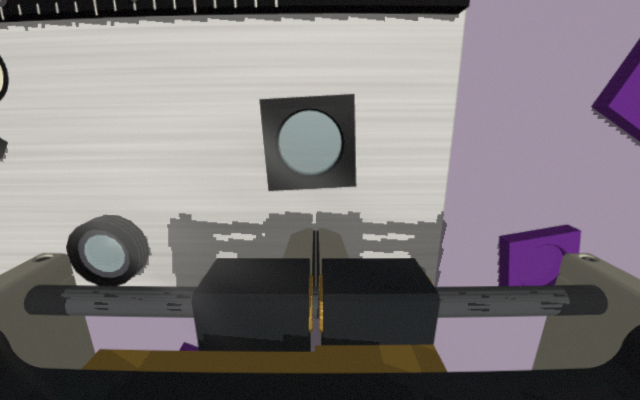

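The filter (corners around (261,100), (354,95), (355,186) and (269,190)) is straight ahead of the shut fingertips, which sit at about column 316. I'll push it towards the fence.

```bash
python3 -m inch '{"slide":[[0.001,-0.001,-0.008],[0.001,-0.001,-0.016],[0.001,-0.001,-0.022],[0.001,-0.001,-0.027],[0.001,-0.001,-0.032],[0.001,-0.001,-0.037],[0.001,-0.001,-0.042],[0.001,-0.001,-0.047],[0.001,-0.001,-0.052],[0.001,-0.001,-0.057],[0.001,-0.001,-0.061],[0.001,-0.001,-0.064]],"dr":[[0,0,0],[0,0,0],[0,0,0],[0,0,0],[0,0,0],[0,0,0],[0,0,0],[0,0,0],[0,0,0],[0,0,0],[0,0,0],[0,0,0]]}' 0; python3 -c "
from mv import *
splan(7.5,-85,25)
c=ctrl.camera_info('wrist');np.save('c3.npy',c,allow_pickle=True)
cv2.imwrite('pics/w3.png',ctrl.grab_frame('wrist')[:,:,::-1])"
```

```text
clock: 3.42
tool_pos: [0.5811, -0.0591, 0.0246]
tcp_rot: [2.17, 0.109, -2.17]
ft_force: [-0.8, -0.3, 0.9]
finger_gap: 0.0007
now stage mm [  2.3 -84.4] z 24.6 Fstage [-0.9 -0.2] 0.9
t 3.42 slide mm [-0.4  0.6 -5.2] dr [-0.25  0.    0.  ] gap 0.000732154489367023 F [-0.83 -0.28  0.88]
```

View pics/w3.png

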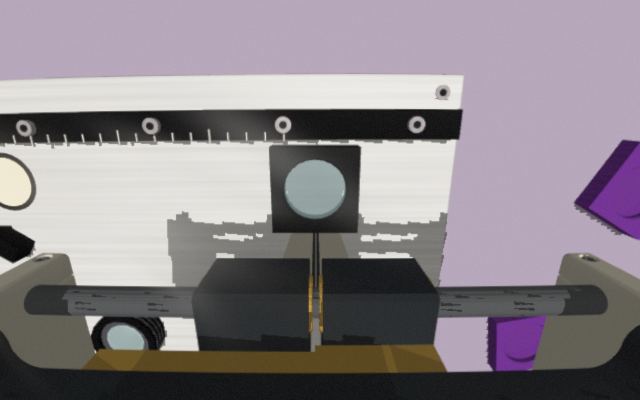

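The filter is now square to the fence, with its far edge at row 146 and the fence edge at about 141. There are a few mm left to go.

```bash
python3 -m inch '{"slide":[[0,0,-0.002],[0,0,-0.003],[0,0,-0.004],[0,0,-0.005],[0,0,-0.005]],"dr":[[0,0,0],[0,0,0],[0,0,0],[0,0,0],[0,0,0]]}' 0; python3 -c "
from mv import *
splan(7.5,-85,25)
c=ctrl.camera_info('wrist');np.save('c3.npy',c,allow_pickle=True)
cv2.imwrite('pics/w4.png',cv2.resize(ctrl.grab_frame('wrist')[60:260,200:500,::-1],None,fx=2.6,fy=2.6,interpolation=2))"
```

```text
clock: 3.88
tool_pos: [0.585, -0.0588, 0.0246]
tcp_rot: [2.168, 0.109, -2.171]
ft_force: [-4.6, -0.5, 3.7]
finger_gap: 0.0007
now stage mm [  6.2 -84.5] z 24.6 Fstage [-4.7 -0. ] 3.7
t 3.88 slide mm [-0.4  0.5 -1.3] dr [-0.25  0.08  0.  ] gap 0.0006708032571529646 F [-4.62 -0.5   3.66]
```

View pics/w4.png

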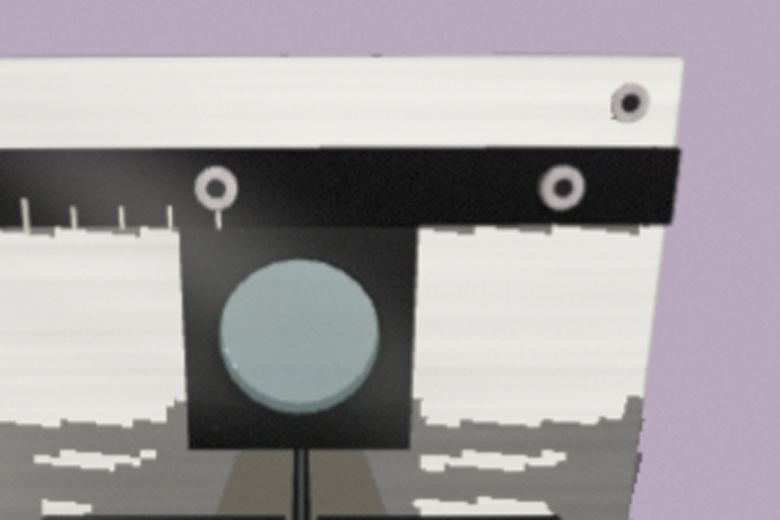

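```bash
python3 -m inch '{"slide":[[0,0,-0.001],[0,0,-0.002],[0,0,-0.002],[0,0,-0.002]],"dr":[[0,0,0],[0,0,0],[0,0,0],[0,0,0]]}' 0; python3 -c "
from mv import *
splan(7.5,-85,25)"
```

```text
clock: 4.27
tool_pos: [0.5851, -0.0587, 0.0245]
tcp_rot: [2.164, 0.109, -2.176]
ft_force: [-14.5, -1.5, 11.6]
finger_gap: 0.0006
now stage mm [  6.3 -84.5] z 24.5 Fstage [-14.5   0.1] 11.6
t 4.27 slide mm [-0.5  0.5 -1.2] dr [-0.25  0.3   0.02] gap 0.0005740498135734296 F [-14.46  -1.47  11.61]
```

```bash
python3 -m inch '{"slide":[[0,0,0.01],[0,0,0.025],[-0.02,0,0.03],[-0.05,0,0.03],[-0.075,0,0.03],[-0.075,0,0.03]],"dr":[[0,0,0],[0,0,0],[0,0,0],[-7,0,0],[-14,0,0],[-21,0,0]]}' 0; python3 -c "
from mv import *
print(ctrl.get_obs()['joint_pos'].round(2))
splan(39,-140,85,0)"
```

```text
clock: 4.77
tool_pos: [0.5618, -0.0622, 0.1061]
tcp_rot: [1.966, 0.467, -1.947]
ft_force: [1.4, -0.2, 1.4]
finger_gap: 0.0005
[-0.2   0.11  1.72  0.    1.3   0.9 ]
now stage mm [-17.2 -85.5] z 106.1 Fstage [ 1.3 -0.3] 1.4
t 4.77 slide mm [ 21.8  71.  -32.7] dr [-68.92  -0.2   -0.59] gap 0.0004658912647250975 F [ 1.36 -0.2   1.43]
```

```bash
python3 -m inch '{"slide":[[0,0.01,-0.004],[0,0.02,-0.008],[0,0.03,-0.012],[0,0.04,-0.016],[0,0.05,-0.02],[0,0.06,-0.026],[0,0.071,-0.033],[0.01,0.071,-0.033],[0.021,0.071,-0.033],[0.021,0.071,-0.033],[0.021,0.071,-0.033],[0.021,0.071,-0.033]],"dr":[[-7,0,0],[-14,0,0],[-21,0,0],[-28,0,0],[-35,0,0],[-42,0,0],[-49,0,0],[-56,0,0],[-63,0,0],[-68.9,0,0],[-68.9,0,0],[-68.9,0,0]]}' 0; python3 -c "
from mv import *
splan(39,-138,25,0)
c=ctrl.camera_info('wrist');np.save('c5.npy',c,allow_pickle=True)
cv2.imwrite('pics/w5.png',ctrl.grab_frame('wrist')[:,:,::-1])"
```

```text
clock: 5.77
tool_pos: [0.6195, -0.11, 0.0787]
tcp_rot: [1.139, 1.252, -1.138]
ft_force: [0.5, 0.2, 1.3]
finger_gap: 0.0005
now stage mm [  35.1 -139.1] z 78.7 Fstage [0.5 0.1] 1.3
t 5.77 slide mm [53.7  3.8 -1.1] dr [-0.54  0.   -0.04] gap 0.00045608493382109916 F [0.5  0.19 1.3 ]
```

View pics/w5.png

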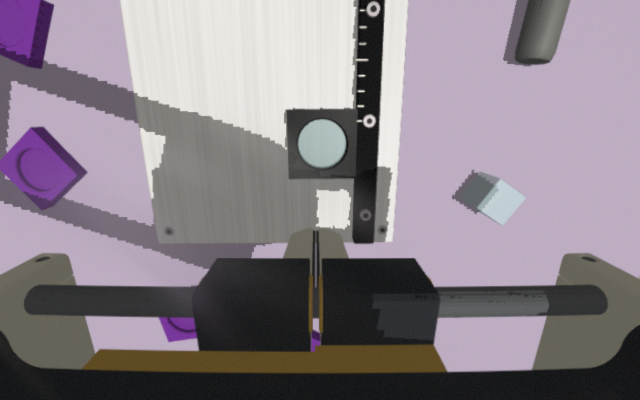

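```bash
python3 -m inch '{"slide":[[0.02,0.004,0],[0.035,0.004,0],[0.045,0.004,0],[0.053,0.004,0],[0.053,0.004,0],[0.053,0.004,-0.005],[0.053,0.004,-0.011],[0.053,0.004,-0.014],[0.053,0.004,-0.014]],"dr":[[0,0,0],[-0.5,0,0],[-0.5,0,0],[-0.5,0,0],[-0.5,0,0],[-0.5,0,0],[-0.5,0,0],[-0.5,0,0],[-0.5,0,0]]}' 0; python3 -c "
from mv import *
splan(39,70,25,0)
c=ctrl.camera_info('wrist');np.save('c6.npy',c,allow_pickle=True)
cv2.imwrite('pics/w6.png',ctrl.grab_frame('wrist')[:,:,::-1])"
```

```text
clock: 6.57
tool_pos: [0.6224, -0.0948, 0.0266]
tcp_rot: [1.13, 1.257, -1.128]
ft_force: [0.6, 0.1, 0.4]
finger_gap: 0.0002
now stage mm [  39.6 -124.2] z 26.6 Fstage [0.6 0.1] 0.4
t 6.57 slide mm [   1.6   -0.  -194.2] dr [ 0.19  0.01 -0.08] gap 0.00019562623413705253 F [0.58 0.12 0.45]
```

View pics/w6.png

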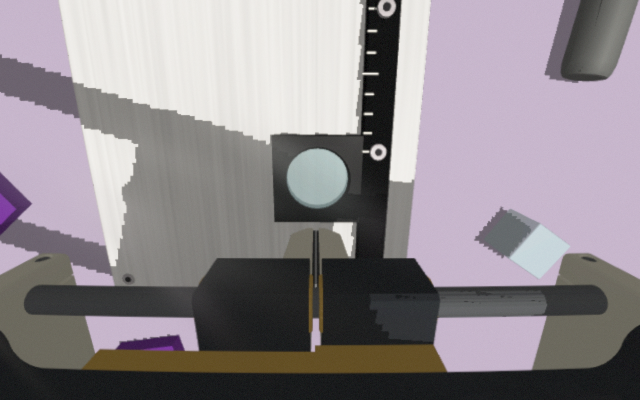

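```bash
python3 -m inch '{"slide":[[0.001,0,-0.005],[0.001,0,-0.011],[0.001,0,-0.018],[0.001,0.0005,-0.025],[0.001,0.001,-0.032],[0.001,0.001,-0.039],[0.001,0.0015,-0.046],[0.001,0.002,-0.053],[0.001,0.002,-0.060],[0.001,0.0025,-0.066],[0.001,0.003,-0.071],[0.001,0.003,-0.074]],"dr":[[0,0,0],[0,0,0],[0,0,0],[0,0,0],[0,0,0],[0,0,0],[0,0,0],[0,0,0],[0,0,0],[0,0,0],[0,0,0],[0,0,0]]}' 0; python3 -c "
from mv import *
splan(41,70,25,0)
c=ctrl.camera_info('wrist');np.save('c7.npy',c,allow_pickle=True)
cv2.imwrite('pics/w7.png',ctrl.grab_frame('wrist')[:,:,::-1])"
```

```text
clock: 7.62
tool_pos: [0.6169, -0.021, 0.0246]
tcp_rot: [1.129, 1.258, -1.129]
ft_force: [0.1, -0.4, 0.6]
finger_gap: 0.0004
now stage mm [ 41.8 -50.2] z 24.6 Fstage [ 0.  -0.4] 0.6
t 7.62 slide mm [  -0.4   -0.5 -120.2] dr [ 0.17 -0.01 -0.  ] gap 0.00043009061598091357 F [ 0.09 -0.42  0.56]
```

View pics/w7.png

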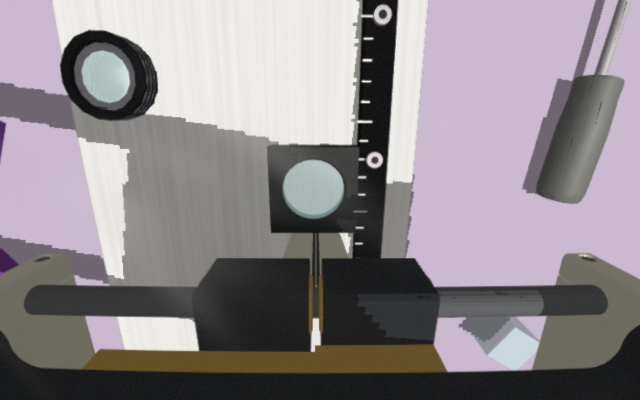

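```bash
python3 -c "
import cv2
a=cv2.imread('pics/w7.png')[120:260,240:420];cv2.imwrite('pics/w7c.png',cv2.resize(a,None,fx=4,fy=4,interpolation=2))"
```

```text
(no output)
```

View pics/w7c.png

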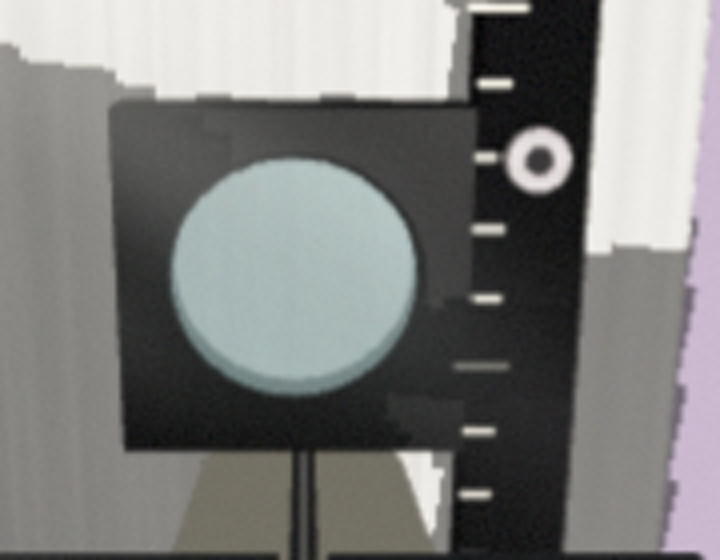

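Filter flush on the fence with no gap along its right edge; I'll carry on sliding.

```bash
python3 -m inch '{"slide":[[0,0,-0.005],[0,0,-0.011],[0,0,-0.018],[0,0.0005,-0.025],[0,0.0005,-0.032],[0,0.001,-0.039],[0,0.001,-0.046],[0,0.001,-0.053],[0,0.0015,-0.060],[0,0.0015,-0.066],[0,0.0015,-0.071],[0,0.0015,-0.074]],"dr":[[0,0,0],[0,0,0],[0,0,0],[0,0,0],[0,0,0],[0,0,0],[0,0,0],[0,0,0],[0,0,0],[0,0,0],[0,0,0],[0,0,0]]}' 0; python3 -c "
from mv import *
splan(41,72.5,25,0)
c=ctrl.camera_info('wrist');np.save('c8.npy',c,allow_pickle=True)
a=ctrl.grab_frame('wrist')[:,:,::-1];cv2.imwrite('pics/w8.png',a);cv2.imwrite('pics/w8c.png',cv2.resize(a[40:260,190:430],None,fx=2.7,fy=2.7,interpolation=2))"
```

```text
clock: 8.67
tool_pos: [0.6104, 0.0528, 0.0246]
tcp_rot: [1.129, 1.258, -1.129]
ft_force: [0.2, -0.5, 0.5]
finger_gap: 0.0005
now stage mm [43.1 23.8] z 24.6 Fstage [ 0.1 -0.5] 0.5
t 8.67 slide mm [ -0.3  -1.9 -48.7] dr [ 0.17 -0.01 -0.  ] gap 0.0005366151278180901 F [ 0.18 -0.51  0.49]
```

View pics/w8c.png

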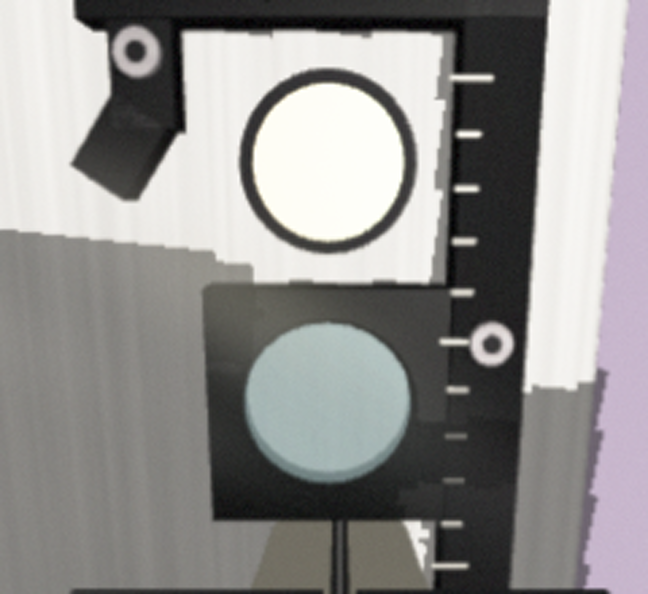

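```bash
python3 -m inch '{"slide":[[0,0,-0.005],[0,0,-0.010],[0,0,-0.015],[0,0,-0.020],[0,0,-0.025],[0,0.0005,-0.030],[0,0.0005,-0.034],[0,0.0005,-0.038],[0,0.0005,-0.041],[0,0.001,-0.043],[0,0.001,-0.045],[0,0.001,-0.046]],"dr":[[0,0,0],[0,0,0],[0,0,0],[0,0,0],[0,0,0],[0,0,0],[0,0,0],[0,0,0],[0,0,0],[0,0,0],[0,0,0],[0,0,0]]}' 0; python3 -c "
from mv import *
splan(41,72.5,25,0)
c=ctrl.camera_info('wrist');np.save('c9.npy',c,allow_pickle=True)
a=ctrl.grab_frame('wrist')[:,:,::-1];cv2.imwrite('pics/w9.png',a);cv2.imwrite('pics/w9c.png',cv2.resize(a[100:260,210:420],None,fx=3.5,fy=3.5,interpolation=2))"
```

```text
clock: 9.72
tool_pos: [0.6064, 0.098, 0.0246]
tcp_rot: [1.13, 1.258, -1.13]
ft_force: [-0.7, -0.3, -0.1]
finger_gap: 0.0004
now stage mm [43.9 69.2] z 24.6 Fstage [-0.7 -0.2] -0.1
t 9.72 slide mm [-0.4 -2.9 -3.3] dr [ 0.15 -0.    0.01] gap 0.0004003815936802662 F [-0.71 -0.3  -0.12]
```

View pics/w9c.png

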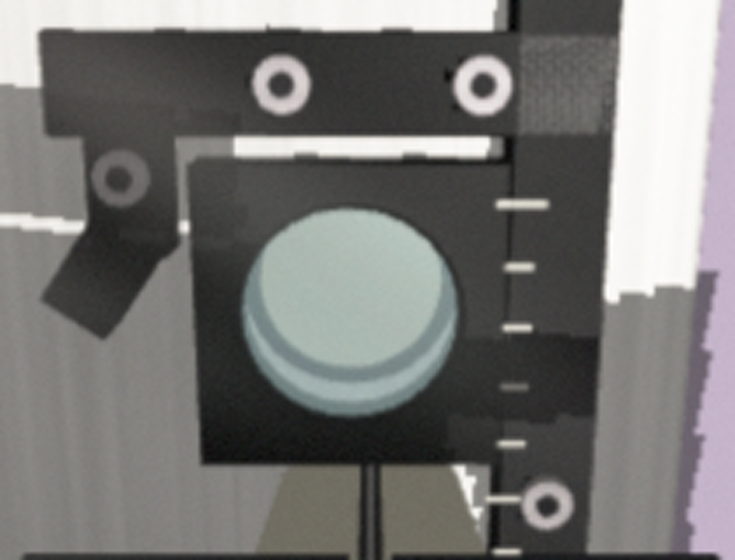

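About 4 mm of gap to the end stop remains, and the filter is still flush on the fence.

```bash
python3 -m inch '{"slide":[[0,0,-0.001],[0,0,-0.002],[0,0,-0.003],[0,0,-0.004],[0,0.0005,-0.005],[0,0.0005,-0.005]],"dr":[[0,0,0],[0,0,0],[0,0,0],[0,0,0],[0,0,0],[0,0,0]]}' 0; python3 -c "
from mv import *
splan(41,72.5,25,0)
a=ctrl.grab_frame('wrist')[:,:,::-1];cv2.imwrite('pics/w10c.png',cv2.resize(a[100:260,210:420],None,fx=3.5,fy=3.5,interpolation=2))"
```

```text
clock: 10.27
tool_pos: [0.6061, 0.1021, 0.0246]
tcp_rot: [1.128, 1.258, -1.131]
ft_force: [-2.2, -4.1, 2.5]
finger_gap: 0.0002
now stage mm [44.  73.2] z 24.6 Fstage [-2.6 -3.8] 2.5
t 10.27 slide mm [-0.4 -3.   0.7] dr [0.15 0.07 0.06] gap 0.00021749286238212113 F [-2.23 -4.09  2.52]
```

View pics/w10c.png

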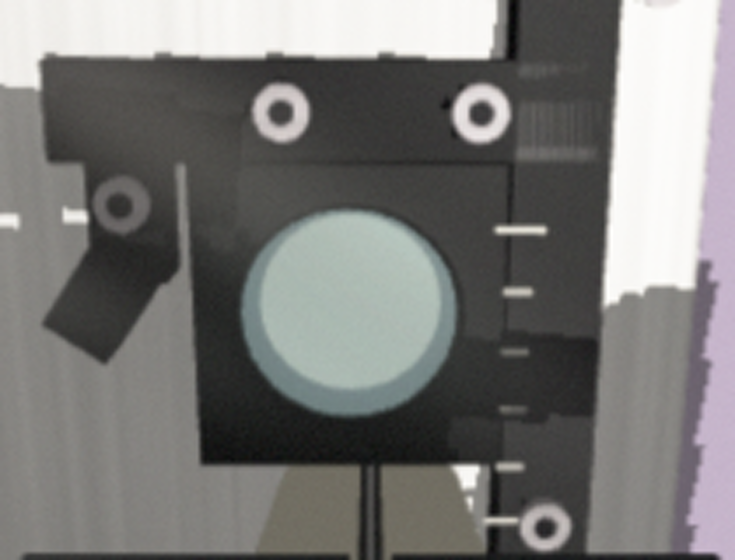

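```bash
python3 -m inch '{"slide":[[0,0,-0.001],[0,0,-0.002],[0,0,-0.002],[0,0,-0.002],[0,0,-0.002],[0,0,-0.002]],"dr":[[0,0,0],[0,0,0],[0,0,0],[0,0,0],[0,0,0],[0,0,0]]}' 0; python3 -c "
from mv import *
splan(41,72.5,25,0)
a=ctrl.grab_frame('wrist')[:,:,::-1];cv2.imwrite('pics/w11c.png',cv2.resize(a[100:260,210:420],None,fx=3.5,fy=3.5,interpolation=2))"
```

```text
clock: 10.82
tool_pos: [0.6061, 0.1022, 0.0246]
tcp_rot: [1.127, 1.256, -1.132]
ft_force: [-2.1, -11.8, 2.8]
finger_gap: 0.0006
now stage mm [44.  73.4] z 24.6 Fstage [ -3.3 -11.5] 2.8
t 10.82 slide mm [-0.4 -3.   0.9] dr [0.11 0.2  0.06] gap 0.0006476611830801884 F [ -2.09 -11.82   2.79]
```

View pics/w11c.png

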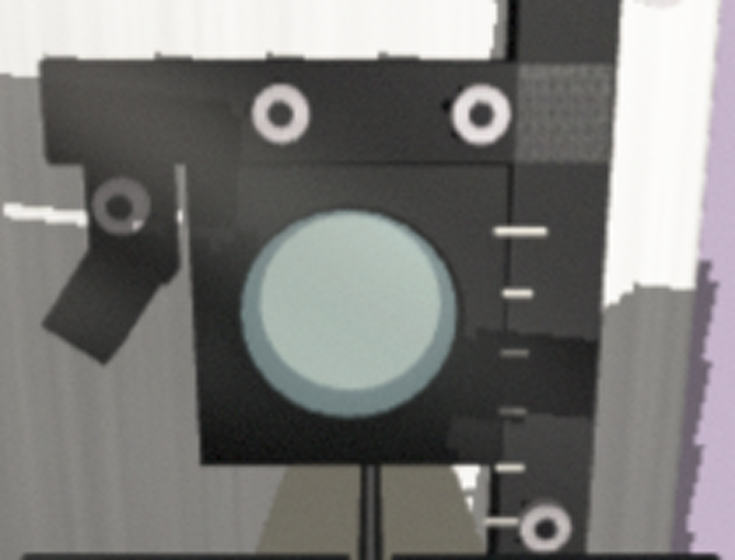

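The filter is home: 11.5 N against the stop, no further travel, and no visible gap on either side. Next I'll draw back, lift and look again.

```bash
python3 -m inch '{"slide":[[0,0,0.003],[0,0,0.01],[0,0,0.03],[0,0,0.05],[-0.03,0,0.06],[-0.07,0,0.06],[-0.11,0,0.06],[-0.14,0,0.06],[-0.15,0,0.06],[-0.15,0,0.06],[-0.15,0,0.06]],"dr":[[0,0,0],[0,0,0],[0,0,0],[0,0,0],[0,0,0],[0,0,0],[0,0,0],[0,0,0],[0,0,0],[0,0,0],[0,0,0]]}' 0; python3 -c "
from mv import *
splan(41,72.5,25,0)
c=ctrl.camera_info('wrist');np.save('c12.npy',c,allow_pickle=True)
a=ctrl.grab_frame('wrist')[:,:,::-1];cv2.imwrite('pics/w12.png',a);cv2.imwrite('pics/w12c.png',cv2.resize(a[20:220,250:420],None,fx=3,fy=3,interpolation=2))
cv2.imwrite('pics/s12c.png',cv2.resize(ctrl.grab_frame('side')[130:270,220:430,::-1],None,fx=3.5,fy=3.5,interpolation=2))"
```

```text
clock: 11.78
tool_pos: [0.6128, 0.0452, 0.1743]
tcp_rot: [1.13, 1.258, -1.129]
ft_force: [-1.1, 0.2, -0.4]
finger_gap: 0.0003
now stage mm [44.7 16. ] z 174.3 Fstage [-1.1  0.3] -0.4
t 11.78 slide mm [149.3  -3.7 -56.5] dr [ 0.15 -0.01 -0.04] gap 0.00025720056073261585 F [-1.13  0.21 -0.36]
```

View pics/w12.png

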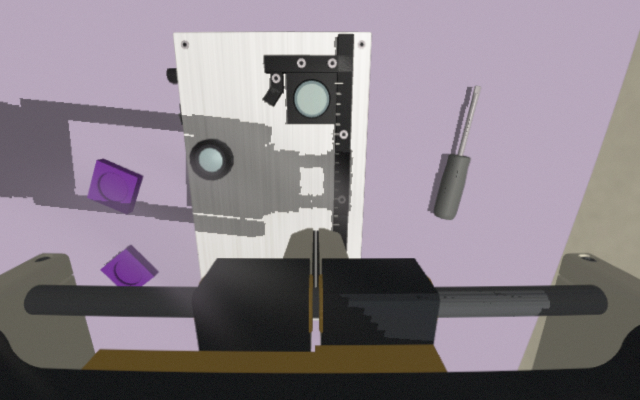

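View pics/w12c.png

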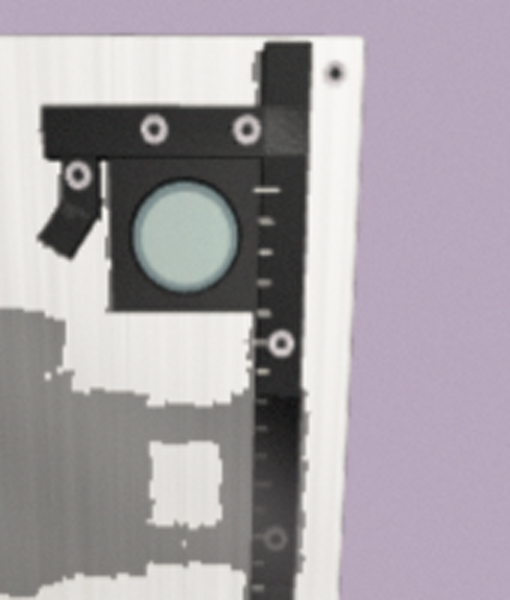

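View pics/s12c.png

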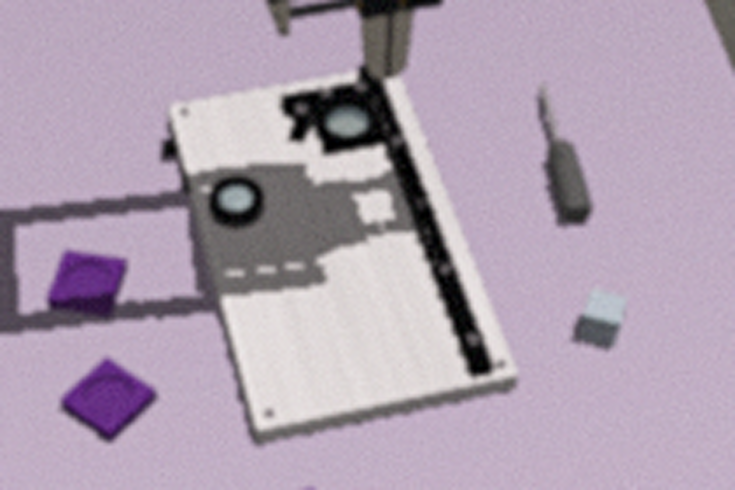

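The filter sits flush against both the fence and the end stop, and the gap is on the guide side only. The hand is clear at z = 0.174, and the lens cell, driver and glass block stand where they were.

```bash
python3 -c "
from plant import ctrl
print(ctrl.finish_job())"
```

```text
the job is handed in; nothing more can be done
None
```

I pushed the filter flat against the fence where it lay, then slid it along the fence into the corner nest. I then drew the hand back, lifted it clear and handed the job in at about 12 s. `finish_job()` gives no verdict, so the result rests on my own checks.

- **Against the fence:** the fingers pressed the frame at about 14 N with no further travel, and the picture showed no gap. This was about 145 mm short of the end stop.
- **Along the fence:** each picture on the way showed the frame still flush with the fence.
- **Home in the nest:** about 11.5 N against the end stop with no further travel. Pictures after the hand was withdrawn show no gap at the fence or the end stop, with the only clearance on the guide side. I judged this by eye from the pictures and did not measure the final position.
- **Other things:** the fingers only pushed the frame's side faces, below its top. In the last pictures the lens cell, driver and glass block look unmoved. I did not look again at the loupe, post holder, slot block and bottle, but the hand never went low near them.

**Slip and disagreement:**
- **Wrong units:** my first move gave its rows in mm instead of m. The per-row limit capped it to a safe move in the right direction, and all later moves were in metres.
- **Camera disagreement:** the scene and side cameras differed by about 5–6 mm on where the stage is, so I worked from the wrist camera. Contact with the fence and the end stop agreed with it to about 1 mm.

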